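Release the transport lock of a shaker

ROBOT

A 6-joint arm with a two-finger parallel gripper is mounted at the origin on the work surface. World frame = base frame: x ahead of the robot, y to its left, z up, the work surface at z = 0. Lengths are in mm, angles in rad, forces in N, time in s.
With the tool pointing down it reaches from about 275 to 1000 mm from the base axis. Payload 8.4 kg.
Tool frame: the origin (TCP) lies between the finger pads; the fingertips stand 17 mm ahead of it and the grasp point (between the pads) lies 2 mm behind it; z points along the fingers, y is the line along which they close (so a half turn about z gives the same grasp; the last joint's range is limited). The gripper opens to 85 mm and grips with 20 to 120 N. Pads are 22 mm wide; open, the fingers measure 114 mm over their backs; the gripper's body (76 mm by 85 mm) begins 54 mm behind the grasp point. The pads swing forward as they close: fully open they stand 13 mm farther back than shut.
Start: joints at [1.342, 0.353, 1.633, -0, 1.155, -0.002], TCP at [140.536, 608.997, 248.281] pointing down, gripper open.
Joint ranges: [-2.63, 2.63], [-0.92, 2.1], [0.06, 2.66], [-1.3, 4.44], [0, 2.69], [-3.02, 3.02]. Speed limits (rad/s): [2.22, 2.22, 2.79, 3.14, 3.14, 3.14].

INTERFACE

Orientations are given as [roll, pitch, yaw] about the fixed x, y, z axes, in that order (R = Rz(yaw) Ry(pitch) Rx(roll)).
In Python, from rig import sense, grab_frame, sign_off gives the robot as it stands. The module is installed in compiled form; this text tells all that it offers.
- The arm moves only by the tool send_rows, never from a script. Its argument "moves" is a list that holds one entry, the list of rows, each a list of 7 numbers: the shift along the world's x, y, z in m, then the turn, a rotation vector about the world's x, y, z in rad, then the opening, from -1 (shut) to 1 (fully open). In form: [[[dx, dy, dz, rx, ry, rz, jaw], ...]]. A call has 1 to 10 rows; each row shifts and turns the commanded pose from where the row before left it; what a row does not reach is not made up. A row lasts 1/10 s, in which the tool goes at most 50 mm and 8.59 degrees, less where a joint would pass 70% of its speed; a pose out of reach is approached as far as the arm can. A call with a gripper value outside its range is refused whole. The fingers move at their own pace and stop on an object; "grip_force" is the grip in N (left out, the last holds). Time passes only in rows, so rows that do not move let the fingers close. It gives the time, the measured TCP pose, the force, the opening and the grip force at its end, in the units of the state.
- sense(): the state, without advancing time (a new reading comes with each control period).
- grab_frame(name): name is "scene" or "top" or "wrist"; returns a dict with "img" (400x640x3 uint8, red, green, blue), "mtx" (3x3 intrinsics, pixels), "rvec" (rotation vector, rad) and "tvec" (3), from world to camera coordinates, as OpenCV has them; the wrist camera has in their place "T_tool_cam" (4x4, takes a point from camera to tool coordinates, whose origin is the TCP and whose axes are the flange's). Camera axes: x right, y down, z forward; pixel columns grow to the right and rows downward; lengths in mm; the calibration is good to about 2 mm. A picture is of the moment at which its call begins: read the wrist's pose just before it. There is no depth.
- sign_off(): hands the job in; it is judged then, once.
The state is a dict: "clock": time; "qpos": joint angles; "qvel": joint speeds; "joint_efforts": joint torques, N m; "eef_pos": TCP position; "tcp_rot": TCP orientation; "contact_force": force on the tool from outside, world axes, zero at the start; "wrist_torque": the same for the moment, N m; "opening": opening from 0.0 (shut) to 1.0 (fully open); "grasp_force": force on a finger pad.
Only numpy, scipy, OpenCV 4.12 (cv2) and the standard library are available. Lean on these libraries where they do the work, as an engineer would, in place of code of your own. Each camera call takes 0.05 s, during which the arm holds its last target. There are 200 camera calls.

TASK

The new shaker is still locked for transport. Draw the leaning lock pin out of its bore and, without dropping it, park it upright in the bracket with the wide, ridged notch: shank fully in the notch, collar flat on the plate behind the ridge. Then, with the pin parked, slide the carriage along its rails until its pointer stands opposite the pointed mark (not the square one), let go, and leave the other things on the bench where they are.

Things in the scene. Friction and masses are not known exactly. Their poses are not given: they have to be found in the camera images.
- pin: Loose steel pin, about 120 g. Origin: centre of the collar's underside; +z along the pin to its grip. Below: round shank 12 mm diameter, 60 mm long, tapered tip. Above: collar 26 mm diameter, 6 mm thick, then a round grip 18 mm diameter, 42 mm long (top 48 mm above origin). Starts in the bore, leaning 0.50 rad (29 deg) from vertical to the shaker's front (-x), collar on the lug.
- bore_mouth (a point): Centre of the bore's mouth on the leaning dark lug at the shaker's front, 90 mm above the bench; the collar rests here. Axes as shaker; the bore points out along (-sin 0.50, 0, cos 0.50). Bore 14 mm wide, 25 mm long; beyond it the shank also stands in a 16 mm gap in the carriage's front edge, locking it. The pin is free once drawn 60 mm.
- shaker: White fixed base, 260 (x) by 360 (y) by 30 mm, origin under its centre, -x is the front with the lug, turned to the right of the robot (world -y, within 0.25 rad), so the pin leans to the right; the carriage runs on two rails along its y axis, nearly towards and away from the robot.
- carriage (a joint): Position of the carriage along the shaker's +y, in m: 0 locked at the start, travel -0.115 to +0.115. About 2.5 N of friction plus 8 N per m/s of drag; it stays where it is left.
- carriage_knob (a point): Centre of the top of the black upright knob on the carriage, 18 mm diameter, 116 mm above the bench, free from 54 mm up. Clear for 45 mm beside it along the rails; the vial rack, top 103 mm above the bench, begins 51 mm behind it (+x).
- carriage_pointer (a point): Tip of the small pointer at the middle of the carriage's back (+x) edge, 48 mm above the bench; it moves with the carriage.
- run_mark_tip (a point): Tip (top) of the pointed dark mark, 24 mm wide, 14 mm tall, on the back edge of the shaker's base, its corner pointing to the carriage; 75 to 105 mm to one side or the other of the middle. A square-cut mark, 32 mm wide, stands to the other side.
- park_seat (a point): Where the collar's underside centre lies when parked: level with the plate's top, 75 mm above the bench. x points into the notch, 16 mm wide, from its open mouth at x = -31 to its closed end at x = +6 mm from here. A ridge 4.5 mm high, x = -23 to -18 mm, crosses the plate on both sides of the notch; the collar must come in over it and lie flat behind it.
- park: Fixed steel parking bracket with the wide ridged notch: foot 8 mm thick, upright at the back (16 mm behind the seat), plate 60 mm square, 8 mm thick, top 75 mm above the bench. Origin on the bench, 1 mm in front of park_seat; x points into the notch. Clear above.
- narrow: A similar steel bracket, 75 mm tall, whose 8 mm notch, without ridge, is too narrow for the pin; it and the parking bracket stand on the bench to the left and right of the shaker, either way round. Origin under its plate's middle.
- adapter: Black power adapter 75 x 45 x 30 mm, bystander; origin under its centre.
- webcam: Black camera on a round foot, 60 mm wide, 72 mm tall, bystander; origin under its centre.
- screwdriver: Screwdriver 170 mm long lying on the bench, bystander; origin at its middle, underside.
- weight: Brass calibration weight, 34 mm diameter, 48 mm tall, bystander; origin under its centre.
- jar: Amber jar, 56 mm diameter, 75 mm tall, bystander; origin under its centre.
- beaker: Small glass beaker, 66 mm diameter, 85 mm tall, bystander; origin under its centre.
- carton: Small carton 90 x 65 x 50 mm, bystander; origin under its centre.

How it is judged (in metres and radians):
On the way, in this order (a step that is already met when the one before it is completed fails the run):
1. the pin is drawn clear of the bore while the carriage still stands at its lock position (distance between pin and bore_mouth above 0.065 m and value of joint carriage between -0.012 and 0.012 m), for 0.05 s.
2. the pin is parked upright in the wide notch, collar flat behind the ridge, and let go, with the carriage not yet slid away (horizontal distance between pin and park_seat below 0.006 m and z of pin in the frame of park_seat between -0.003 and 0.003 m and angle between pin's own z axis and vertical below 0.09 rad and contact force between pin and the fingers below 0.1 N and value of joint carriage between -0.03 and 0.03 m), for 0.3 s.
At the end, for the whole second after the job is handed in: The pin is released and at rest in the parking bracket: collar centre within 6 mm of the seat sideways and 3 mm in height, upright within 0.09 rad; the carriage's pointer is within 6 mm of the tip of the pointed mark along the rails, at rest (horizontal distance between pin and park_seat below 0.006 m and z of pin in the frame of park_seat between -0.003 and 0.003 m and angle between pin's own z axis and vertical below 0.09 rad and contact force between pin and the fingers below 0.1 N and linear speed of pin below 0.02 m/s and y of carriage_pointer in the frame of run_mark_tip between -0.006 and 0.006 m and velocity of joint carriage between -0.01 and 0.01 m/s); the robot touches nothing.
It fails at once if the pin is dropped onto the bench or the shaker (height (world z) of pin below 0.055 m).
It fails at once if a bystander is disturbed (moved more than 20 mm) (distance of any of adapter, webcam, screwdriver, weight, jar, beaker, carton from where it was at the start of the episode above 0.02 m).
It also fails if it takes over 67 s, if anything falls off the work surface, if the arm or the gripper's body presses on something with over 40 N, if the wrist force passes 120 N, or if a joint passes its speed limit or range.

## Working session

There is one attempt and no reset: what is moved stays moved. The work goes in short steps, Python scripts to look and compute and a tool call to move; the robot and the scene stay as the last step left them, time stands still between calls to the robot, and variables do not carry over. Pictures are saved under pics/ and viewed, at most 10 in all, crops included, and the job is handed in when it is done.

Besides the shell and the picture viewer there is one more tool, called as name(argument=value, ...), one argument or row to a line, values as JSON. send_rows: Moves the arm, as the interface text tells. Its arguments: {"type":"object","properties":{"moves":{"type":"array"},"grip_force":{"type":"number"}},"required":["moves"]}

```bash
mkdir -p pics
python3 - <<'E'
from rig import sense, grab_frame
import cv2,numpy as np,pickle
print(sense())
for n in ("scene","top"):
    f=grab_frame(n); pickle.dump(f,open(n+".pkl","wb"))
    cv2.imwrite(f"pics/{n}0.png",f["img"][:,:,::-1])
    print(n,f["mtx"].tolist(),np.round(f["rvec"],4),np.round(f["tvec"],1))
E
```

```text
{'clock': 0.0, 'qpos': array([ 1.34160214e+00,  3.53626954e-01,  1.63413319e+00,  3.31591392e-05,
        1.15523955e+00, -2.37696259e-03]), 'qvel': array([-4.50465084e-05, -1.71847548e-03, -2.80910452e-04,  1.98925352e-03,
       -1.28928878e-03, -5.12363249e-04]), 'joint_efforts': array([ 9.62853337e-04, -6.05272722e+01, -3.42049778e+01,  1.12587929e-04,
        9.41046746e-03, -8.13602838e-06]), 'eef_pos': array([140.41933032, 608.54561104, 247.57532245]), 'tcp_rot': array([-3.14018569e+00, -3.36625528e-05,  2.91476200e+00]), 'contact_force': array([-0.75974468,  0.09682678, -0.07336922]), 'wrist_torque': array([0.00681531, 0.03671251, 0.05178719]), 'grasp_force': 0.0, 'opening': 1.0015734133204257}
scene [[459.0069808883472, 0.0, 326.5323085584099], [0.0, 459.0069808883472, 198.2275361834522], [0.0, 0.0, 1.0]] [ 1.6531  1.7608 -0.8007] [  49.  -247.1 1758.4]
top [[484.74499863197326, 0.0, 319.2377636826941], [0.0, 484.74499863197326, 200.52896993808025], [0.0, 0.0, 1.0]] [ 2.1475 -2.0708  0.2192] [ -17.6  540.6 1447.1]
```

View pics/scene0.png

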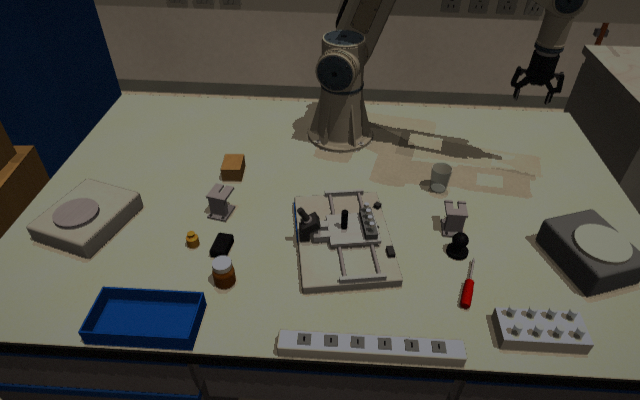

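View pics/top0.png

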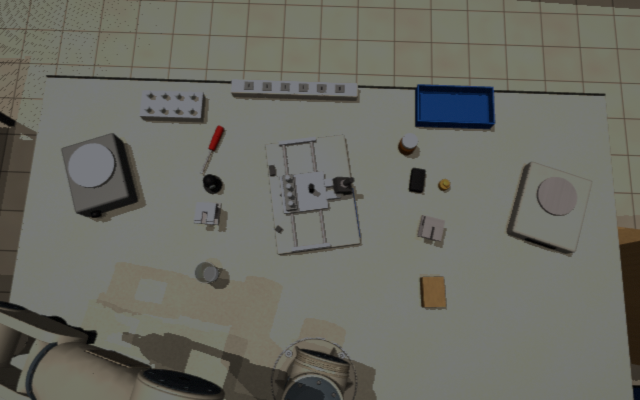

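The scene view shows the shaker at about (345,240), with the pin at about (308,222) and brackets at (220,203) and (455,215). In the top view the shaker is at about (312,195), the pin at (343,185), and the brackets at (208,213) and (432,229). I'll enlarge the relevant parts.

```bash
cat > h.py <<'E'
import cv2,numpy as np,pickle
from scipy.spatial.transform import Rotation as Ro
def proj(f,P):
    return cv2.projectPoints(np.array(P,float).reshape(-1,1,3),np.array(f["rvec"],float),np.array(f["tvec"],float),np.array(f["mtx"]),None)[0].reshape(-1,2)
def ray(f,uv,z):
    R=cv2.Rodrigues(np.array(f["rvec"],float))[0]; t=np.array(f["tvec"],float).ravel()
    c=-R.T@t; d=R.T@np.linalg.inv(f["mtx"])@np.array([uv[0],uv[1],1.]); return c+d*(z-c[2])/d[2]
def wrist(name):
    from rig import sense,grab_frame
    s=sense(); f=grab_frame("wrist")
    T=np.eye(4); T[:3,:3]=Ro.from_euler('xyz',s["tcp_rot"]).as_matrix(); T[:3,3]=s["eef_pos"]
    C=T@np.array(f["T_tool_cam"]); W=np.linalg.inv(C)
    f["rvec"]=cv2.Rodrigues(W[:3,:3])[0]; f["tvec"]=W[:3,3]
    pickle.dump(f,open(name+".pkl","wb")); return f,s
def crop(img,x,y,w,h,k): return cv2.resize(img[y:y+h,x:x+w],None,fx=k,fy=k,interpolation=cv2.INTER_CUBIC)
E
python3 - <<'E'
from h import *
f=pickle.load(open("top.pkl","rb"));g=pickle.load(open("scene.pkl","rb"))
b=lambda im:np.clip(im.astype(float)*1.7,0,255).astype(np.uint8)
a=crop(b(f["img"]),260,130,100,125,4)
c=np.hstack([crop(b(f["img"]),190,195,40,40,5),crop(b(f["img"]),412,209,40,40,5)])
d=np.hstack([crop(b(g["img"]),435,190,40,50,5),crop(b(g["img"]),200,175,40,50,5)])
o=np.zeros((500,800,3),np.uint8); o[:500,:400]=a; o[:200,400:]=c; o[200:450,400:]=d
cv2.imwrite("pics/m1.png",o[:,:,::-1])
for p in ((208,213),(432,229)): print(ray(f,p,75))
for p in ((343,185),(311,187),(272,170),(279,229)): print(ray(f,p,30))
E
```

```text
[485.80727923 339.33818269  75.        ]
[ 461.36705398 -342.38962253   75.        ]
[599.82201985 -71.43495997  30.        ]
[589.56752915  30.04719489  30.        ]
[640.96313104 157.08426335  30.        ]
[451.22779977 124.46954897  30.        ]
```

View pics/m1.png

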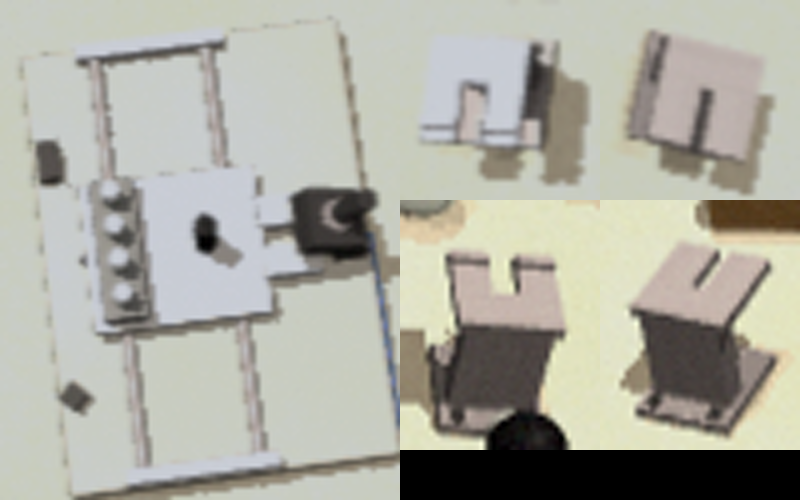

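The left bracket, near world (486,339), has the wide notch, and its mouth faces the robot. The near mark at top-view pixel (279,229) looks like the pointed one, because its corner is turned to the carriage. I'll move in for wrist-camera views.

send_rows(
  moves=[
    [[0.026,-0.028,0.006,0,0,0.02,1],[0.026,-0.028,0.006,0,0,0.02,1],[0.026,-0.028,0.006,0,0,0.02,1],[0.026,-0.028,0.006,0,0,0.02,1],[0.026,-0.028,0.006,0,0,0.02,1],[0.026,-0.028,0.006,0,0,0.02,1],[0.026,-0.028,0.006,0,0,0.02,1],[0.026,-0.028,0.006,0,0,0.02,1],[0.026,-0.028,0.006,0,0,0.02,1],[0,0,0,0,0,0,1]],
  ],
)

```text
clock: 1.1
eef_pos: [377.0, 354.4, 302.9]
tcp_rot: [-3.141, 0.002, 3.092]
contact_force: [-0.7, 0.8, 0.1]
opening: 0.999
grasp_force: 0.0
```

Run:
```python
from h import *
f,s=wrist("w1"); print(s["eef_pos"],s["tcp_rot"],s["qpos"]); print(np.round(f["T_tool_cam"],3),np.round(f["mtx"]))
for P in ((486,339,75),(590,30,60),(593,-70,90)): print(proj(f,P))
cv2.imwrite("pics/w1.png",np.clip(f["img"][:,:,::-1]*1.5,0,255))
```

```text
[377.01488422 354.35108422 302.87023323] [-3.14118768e+00  1.50756763e-03  3.09210980e+00] [ 7.52379928e-01  1.32376147e-01  1.79769810e+00 -1.45853510e-03
  1.21076148e+00 -7.68419903e-01]
[[ 0.00000e+00 -9.65000e-01 -2.63000e-01  6.63860e+01]
 [ 1.00000e+00 -0.00000e+00  1.00000e-03  3.10000e-02]
 [-1.00000e-03 -2.63000e-01  9.65000e-01 -1.26325e+02]
 [ 0.00000e+00  0.00000e+00  0.00000e+00  1.00000e+00]] [[323.   0. 318.]
 [  0. 323. 196.]
 [  0.   0.   1.]]
[[309.78671381 258.92417116]]
[[ 84.85237754 334.76411264]]
[[ -9.63158644 356.31947955]][ WARN:0@1.021] global loadsave.cpp:1063 imwrite_ Unsupported depth image for selected encoder is fallbacked to CV_8U.
```

View pics/w1.png

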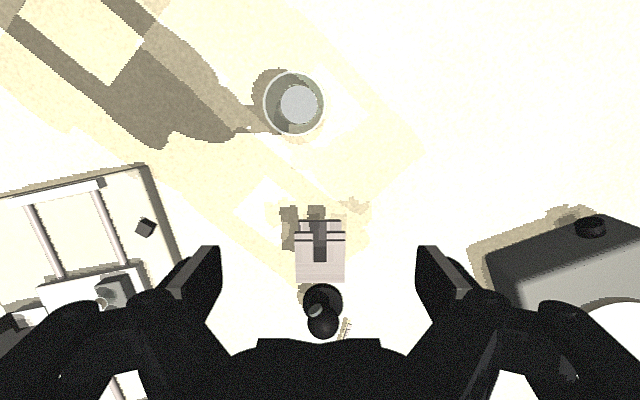

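The wrist view shows the wide bracket at pixels (295..345, 220..282), with its mouth on the top side. The webcam is just behind it at (322,305) and the near mark is at (147,227). I'll enlarge the bracket and the mark.

Run:
```python
from h import *
f=pickle.load(open("w1.pkl","rb"))
a=crop(f["img"],285,205,70,85,7); b=crop(f["img"],125,205,40,40,7)
o=np.zeros((595,780,3),np.uint8); o[:,:490]=a; o[:280,495:775]=np.clip(b*1.3,0,255)
cv2.imwrite("pics/m2.png",o[:,:,::-1])
```

```text
(no output)
```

View pics/m2.png

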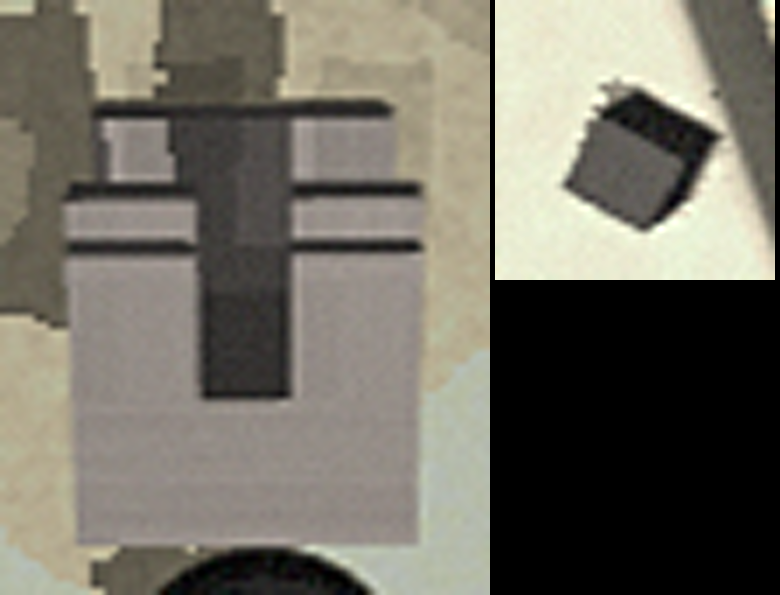

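The notch sides are at crop columns 198 and 291 and its closed end is at row 398. The plate's front edge is at row 197 and its back edge at row 545. The near mark is a diamond with its corner turned to the carriage, so it is the pointed one.

Run:
```python
from h import *
f=pickle.load(open("w1.pkl","rb"))
q=lambda X,Y:(285+(X+.5)/7-.5,205+(Y+.5)/7-.5)
for n,X,Y in (("FL",66,197),("FR",420,197),("BL",78,545),("BR",416,545),("NfL",197,197),("NfR",292,197),("NbL",202,398),("NbR",290,398)):
    print(n,np.round(ray(f,q(X,Y),75),1))
print("tip",ray(f,(125+70/7,205+185/7),44))
```

```text
FL [451.4 322.4  75. ]
FR [454.3 381.7  75. ]
BL [516.7 320.   75. ]
BR [519.7 379.2  75. ]
NfL [452.5 344.3  75. ]
NfR [453.3 360.2  75. ]
NbL [489.5 343.2  75. ]
NbR [490.3 358.3  75. ]
tip [451.95384211 116.92238306  44.        ]
```

send_rows(
  moves=[
    [[0.01,-0.036,0.004,0,0,0,0.3],[0.01,-0.036,0.004,0,0,0,0.3],[0.01,-0.036,0.004,0,0,0,0.3],[0.01,-0.036,0.004,0,0,0,0.3],[0.01,-0.036,0.004,0,0,0,0.3],[0.01,-0.036,0.004,0,0,0,0.3],[0.01,-0.036,0.004,0,0,0,0.3],[0.01,-0.036,0.004,0,0,0,0.3],[0.01,-0.036,0.004,0,0,0,0.3],[0,0,0,0,0,0,0.3]],
  ],
)

```text
clock: 2.15
eef_pos: [465.4, 30.7, 338.4]
tcp_rot: [-3.141, 0.001, 3.092]
contact_force: [-0.2, 1.3, 0.4]
opening: 0.649
grasp_force: 0.0
```

Run:
```python
from h import *
f,s=wrist("w2"); print(s["eef_pos"],s["tcp_rot"],s["qpos"])
for P in ((593,-70,90),): print(proj(f,P))
cv2.imwrite("pics/w2.png",cv2.resize(f["img"][:,:,::-1],(800,500),interpolation=cv2.INTER_CUBIC))
```

```text
[465.37652488  30.72287205 338.42899632] [-3.14075220e+00  6.66827480e-04  3.09218174e+00] [ 6.33409716e-02  1.66926083e-02  1.84517326e+00 -9.50266704e-04
  1.27915888e+00 -1.45777120e+00]
[[244.57443446 268.07296919]]
```

View pics/w2.png

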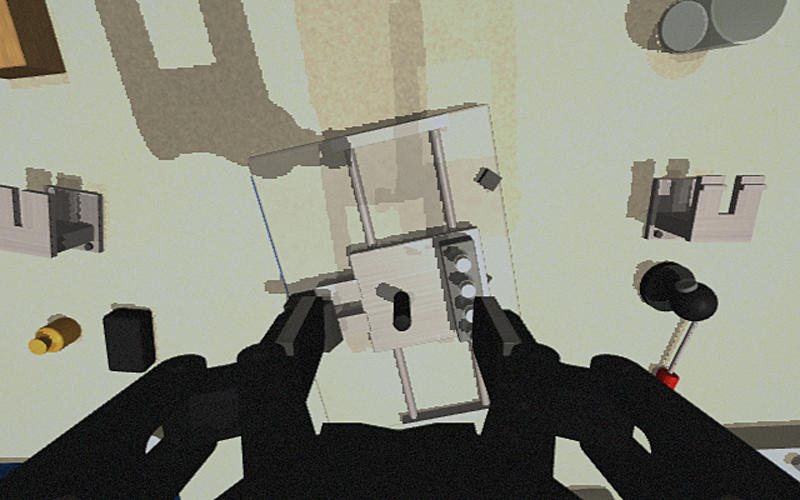

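This view shows the knob top at about (402,300) and the carriage back pointer at about (490,278). The pointed mark is at (487,180) and the wide bracket at (705,208). The left finger hides the pin, so I'll shift to see it.

send_rows(
  moves=[
    [[0.03,-0.03,-0.012,0,0,0,0.3],[0.03,-0.03,-0.012,0,0,0,0.3],[0.03,-0.03,-0.012,0,0,0,0.3],[0.02,-0.015,-0.012,0,0,0,0.3],[0.01,0,0,0,0,0,0.3],[0,0,0,0,0,0,0.3],[0,0,0,0,0,0,0.3]],
  ],
)

```text
clock: 2.9
eef_pos: [584.1, -70.2, 290.5]
tcp_rot: [3.141, -0.0, 3.096]
contact_force: [0.6, -0.2, 0.5]
opening: 0.65
grasp_force: 0.0
```

Run:
```python
from h import *
f,s=wrist("w3"); print(s["eef_pos"],s["tcp_rot"],s["qpos"])
print(proj(f,(593,-70,90)))
cv2.imwrite("pics/w3.png",cv2.resize(f["img"][80:380,150:550,::-1],(800,600),interpolation=cv2.INTER_CUBIC))
```

```text
[584.08962479 -70.23817615 290.50583673] [ 3.14108468e+00 -4.96961776e-04  3.09622723e+00] [-1.22486661e-01  2.58951441e-01  1.66749262e+00  4.99330471e-04
  1.21568325e+00 -1.64809117e+00]
[[318.49071516 182.69785895]]
```

View pics/w3.png

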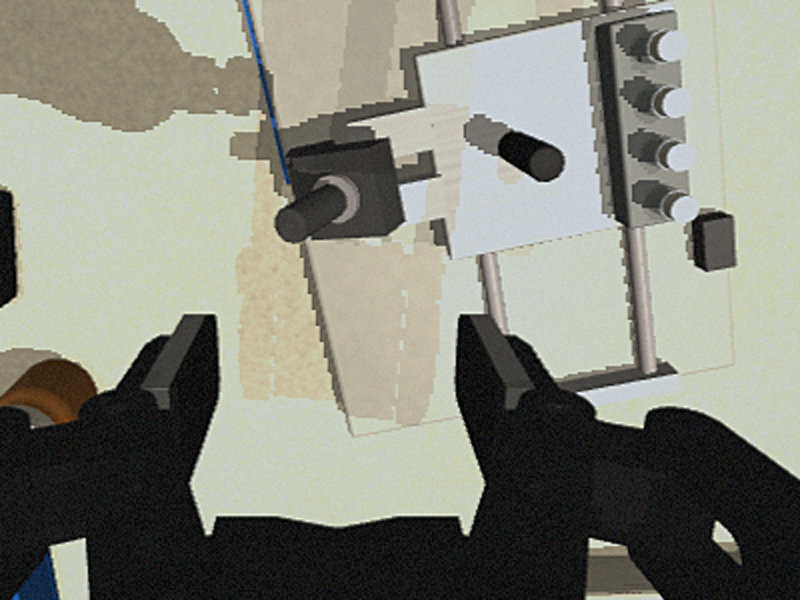

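In the crop the pin's grip top is at about (292,223) and its collar at about (342,203). The knob top is at (546,163). The base's far corners are at (352,436) and (734,365).

Run:
```python
from h import *
f=pickle.load(open("w3.pkl","rb"));f2=pickle.load(open("w2.pkl","rb"));f1=pickle.load(open("w1.pkl","rb"));t=pickle.load(open("top.pkl","rb"))
q=lambda X,Y:(150+(X+.5)/2-.5,80+(Y+.5)/2-.5)
q2=lambda X,Y:((X+.5)/1.25-.5,(Y+.5)/1.25-.5)
A=ray(f,q(352,436),30);B=ray(f,q(734,365),30);d=B-A;print("corners",A,B,np.linalg.norm(d),"yaw",np.arctan2(d[1],d[0]))
C=ray(f2,q2(248,157),30);D=ray(f2,q2(488,104),30);e=D-C;print("near",C,D,np.linalg.norm(e),np.arctan2(e[1],e[0]),"long",A-C,B-D)
print("centre",(A+B+C+D)/4)
g=ray(f,q(292,223),132.1);c=ray(f,q(341,203),96); k=ray(f,q(546,163),116)
print("griptop",g,"collartop",c,"knob",k, "knob w2",ray(f2,q2(402,297),116))
yaw=np.arctan2(d[1],d[0]);ex=np.array([np.cos(yaw),np.sin(yaw),0])
print("bore from top",g+ex*48*np.sin(.5),"from collar",c+ex*3.0)
print("mark tip w2",ray(f2,q2(474,183),44),"pointer w2",ray(f2,q2(492,279),48))
# bracket check
S=np.array([483.9,351,75]);r=-.043;bx=np.array([np.cos(r),np.sin(r),0]);by=np.array([-np.sin(r),np.cos(r),0])
for n,(a,b) in dict(mouthL=(-31,-8),mouthR=(-31,8),FL=(-31,-30),FR=(-31,30)).items(): print(n,proj(f2,S+a*bx+b*by)*1.25,proj(t,S+a*bx+b*by))
```

```text
corners [767.35507594 -67.87226011  30.        ] [725.96316052 185.39807942  30.        ] 256.63038703528935 yaw 1.7327939556640364
near [ 414.46509915 -124.84985633   30.        ] [373.98802359 127.2452698   30.        ] 255.32400253227507 1.7300002008219202 long [352.88997678  56.97759623   0.        ] [351.97513692  58.15280962   0.        ]
centre [570.4428398  29.9803082  30.       ]
griptop [590.35009583 -90.68940335 132.1       ] collartop [590.19297287 -68.09373524  96.        ] knob [570.85853076  28.91059298 116.        ] knob w2 [544.90092075  30.69351886 116.        ]
bore from top [586.63842164 -67.97827792 132.1       ] from collar [589.70910286 -65.13301407  96.        ]
mark tip w2 [451.75468347 110.48578273  44.        ] pointer w2 [557.03319097 129.4973932   48.        ]
mouthL [[724.72383011 175.41519276]] [[205.4339806 223.7048701]]
mouthR [[741.48826687 175.30815719]] [[200.19576747 223.29148323]]
FL [[701.6769187  175.56233992]] [[212.63941877 224.27350551]]
FR [[764.54355774 175.16095653]] [[192.9961177  222.72330462]]
```

```bash
cat >> h.py <<'E'
def cyl(base,ax,h0,h1,r):
    ax=np.array(ax)/np.linalg.norm(ax);u=np.cross(ax,[1,0,.3]);u/=np.linalg.norm(u);v=np.cross(ax,u)
    a=np.linspace(0,2*np.pi,48)[:,None];c=r*(np.cos(a)*u+np.sin(a)*v)
    return np.vstack([np.array(base)+h*ax+c for h in (h0,h1)])
def hullscore(f,pts,sign,w=1.2):
    from scipy.ndimage import map_coordinates as mc
    g=f["img"].mean(2); h=cv2.convexHull(proj(f,pts).astype(np.float32)).reshape(-1,2)
    p=np.vstack([h,h[:1]]);L=np.r_[0,np.cumsum(np.linalg.norm(np.diff(p,axis=0),axis=1))]
    s=np.linspace(0,L[-1],120,endpoint=False);b=np.c_[np.interp(s,L,p[:,0]),np.interp(s,L,p[:,1])]
    n=b-b.mean(0); t=np.roll(b,-1,0)-np.roll(b,1,0); m=np.c_[t[:,1],-t[:,0]]; m/=np.linalg.norm(m,axis=1)[:,None]+1e-9; m*=np.sign((m*n).sum(1))[:,None]
    o=mc(g,(b+w*m)[:,::-1].T,order=1);i=mc(g,(b-w*m)[:,::-1].T,order=1)
    return sign*np.clip(o-i,-40,40).mean()
E
python3 - <<'E'
from h import *
f=pickle.load(open("w3.pkl","rb")); yaw=1.7314
ax=np.array([-np.sin(.5)*np.cos(yaw),-np.sin(.5)*np.sin(yaw),np.cos(.5)]); print("axis",ax)
R=[]
for x in np.arange(578,600,.5):
  for y in np.arange(-78,-56,.5):
    b=(x,y,90.); R.append((hullscore(f,cyl(b,ax,6,48,9),1),hullscore(f,cyl(b,ax,0,6,13),-1),x,y))
R=np.array(R)
for nm,sc in (("grip",R[:,0]),("collar",R[:,1]),("both",R[:,0]+R[:,1])):
    i=np.argsort(-sc)[:4]; print(nm,np.c_[sc[i],R[i,2:]].tolist())
K=np.array([(hullscore(f,cyl((x,y,0),(0,0,1),60,116,9),1),x,y) for x in np.arange(560,582,.5) for y in np.arange(18,40,.5)])
print("knob",K[np.argsort(-K[:,0])[:4]])
E
```

```text
axis [ 0.07666692 -0.47325578  0.87758256]
grip [[34.17344960940418, 588.0, -69.5], [34.10010226976655, 588.0, -70.0], [33.89086143551349, 587.5, -69.5], [33.401121001929184, 588.0, -69.0]]
collar [[27.794918105788504, 588.5, -69.5], [27.66851627694754, 588.5, -70.0], [27.10038306412921, 588.5, -70.5], [26.601780578642465, 588.0, -69.5]]
both [[60.77523018804665, 588.0, -69.5], [60.72506540673529, 588.5, -69.5], [60.24906866281455, 588.0, -70.0], [59.56446050501012, 588.5, -70.0]]
knob [[ 40.  570.5  27.5]
 [ 40.  570.   28. ]
 [ 40.  570.   28.5]
 [ 40.  571.   27.5]]
```

Bore mouth is at (588.2,-69.7,90), which the grip and collar fits agree on, and the knob is at (570.5,28). I'll move to a standoff along the pin axis.

send_rows(
  moves=[
    [[0.0017,-0.0067,-0.0161,0,0,0.103,0.3],[0.0017,-0.0067,-0.0161,0,0,0.103,0.3],[0.0017,-0.0067,-0.0161,0.0987,0.016,0,0.3],[0.0017,-0.0067,-0.0161,0.0987,0.016,0,0.3],[0.0017,-0.0067,-0.0161,0.0987,0.016,0,0.3],[0.0017,-0.0067,-0.0161,0.0987,0.016,0,0.3],[0.0017,-0.0067,-0.0161,0.0987,0.016,0,0.3],[0,0,0,0,0,0,0.3],[0,0,0,0,0,0,0.3],[0,0,0,0,0,0,0.3]],
  ],
)

```text
clock: 3.95
eef_pos: [596.8, -117.9, 179.2]
tcp_rot: [2.644, 0.001, -2.981]
contact_force: [0.1, 1.1, -0.5]
opening: 0.652
grasp_force: 0.0
```

```bash
cat > chk.py <<'E'
from h import *
from rig import sense
s=sense();p=s["eef_pos"];R=Ro.from_euler('xyz',s["tcp_rot"]).as_matrix()
B=np.array([588.2,-69.7,90]);ax=np.array([.0767,-.4733,.8776]);d=p-B
print(p,"s",d@ax,"offaxis",d-(d@ax)*ax,"toolz.ax",R[:,2],"tooly",R[:,1],s["qpos"].round(2))
print("to s=27 tcp:",B+27*ax-p)
E
python3 chk.py
```

```text
[ 596.76547833 -117.94690417  179.2234638 ] s 101.79474375883319 offaxis [ 0.75782148 -0.06745195 -0.11160333] toolz.ax [-0.07557575  0.47116914 -0.87879915] tooly [-0.14082503  0.86744273  0.47719118] [-0.41  0.54  1.6   0.43  1.31 -2.32]
to s=27 tcp: [ -6.49457833  35.46780417 -65.5282638 ]
```

Run:
```python
from h import *
f,s=wrist("w4"); ax=np.array([.0767,-.4733,.8776])
R=np.array([(hullscore(f,cyl((x,y,90),ax,6,48,9),1)+hullscore(f,cyl((x,y,90),ax,0,6,13),-1),x,y) for x in np.arange(580,597,.5) for y in np.arange(-78,-61,.5)])
print(R[np.argsort(-R[:,0])[:5]])
h=proj(f,np.vstack([cyl((588.2,-69.7,90),ax,6,48,9),cyl((588.2,-69.7,90),ax,0,6,13)]));print(h.min(0),h.max(0))
```

```text
[[ 52.25450698 588.5        -69.        ]
 [ 50.72527221 588.         -69.        ]
 [ 48.66037031 588.5        -68.5       ]
 [ 48.31515035 588.         -69.5       ]
 [ 47.96191512 588.5        -69.5       ]]
[300.09953694 182.62058597] [336.3579303  236.52101245]
```

send_rows(
  moves=[
    [[-0.0011,0.006,-0.0109,0,0,0,0.3],[-0.0011,0.006,-0.0109,0,0,0,0.3],[-0.0011,0.006,-0.0109,0,0,0,0.3],[-0.0011,0.006,-0.0109,0,0,0,0.3],[-0.001,0.006,-0.0109,0,0,0,0.2],[-0.001,0.006,-0.011,0,0,0,0.1],[0,0,0,0,0,0,0],[0,0,0,0,0,0,-0.2]],
  ],
  grip_force=40,
)

```text
clock: 4.8
eef_pos: [590.0, -82.7, 111.8]
tcp_rot: [2.641, -0.001, -2.982]
contact_force: [0.9, 0.0, 0.1]
opening: 0.398
grasp_force: 0.0
```

send_rows(
  moves=[
    [[0,0,0,0,0,0,-0.4],[0,0,0,0,0,0,-0.6],[0,0,0,0,0,0,-1],[0,0,0,0,0,0,-1],[0,0,0,0,0,0,-1],[0,0,0,0,0,0,-1]],
  ],
)

```text
clock: 5.4
eef_pos: [590.5, -83.2, 112.7]
tcp_rot: [2.642, 0.0, -2.982]
contact_force: [-0.2, -1.8, 5.5]
opening: 0.199
grasp_force: 38.9
```

```bash
python3 chk.py
```

```text
[590.49097044 -83.20565082 112.65572203] s 26.450603616092003 offaxis [ 0.26220914 -0.98658013 -0.55732771] toolz.ax [-0.07564127  0.47293724 -0.87784324] tooly [-0.13928591  0.86672273  0.47894795] [-0.37  0.6   1.68  0.46  1.18 -2.35]
to s=27 tcp: [-0.22007044  0.72655082  1.03947797]
```

Opening is about 17 mm with 39 N on the pads, so the pin is held. Drawing it along its axis.

send_rows(
  moves=[
    [[0,0,0,0,0,0,-1],[0.0008,-0.0047,0.0088,0,0,0,-1],[0.0008,-0.0047,0.0088,0,0,0,-1],[0.0008,-0.0047,0.0088,0,0,0,-1],[0.0008,-0.0047,0.0088,0,0,0,-1],[0.0008,-0.0047,0.0088,0,0,0,-1],[0.0008,-0.0047,0.0088,0,0,0,-1],[0.0008,-0.0047,0.0088,0,0,0,-1],[0.0008,-0.0047,0.0088,0,0,0,-1],[0.0008,-0.0047,0.0088,0,0,0,-1]],
  ],
  grip_force=60,
)

```text
clock: 6.4
eef_pos: [597.3, -125.7, 192.0]
tcp_rot: [2.642, -0.001, -2.982]
contact_force: [0.4, 0.7, -1.5]
opening: 0.196
grasp_force: 58.5
```

Run:
```python
from h import *
f,s=wrist("w5"); print(s["eef_pos"],s["opening"],s["grasp_force"],s["contact_force"])
cv2.imwrite("pics/w5.png",cv2.resize(f["img"][80:380,120:520,::-1],(800,600),interpolation=cv2.INTER_CUBIC))
```

```text
[ 597.28727392 -125.6598457   192.03020495] 0.19642117084585933 58.519572615623474 [ 0.40423154  0.67210457 -1.54206574]
```

View pics/w5.png

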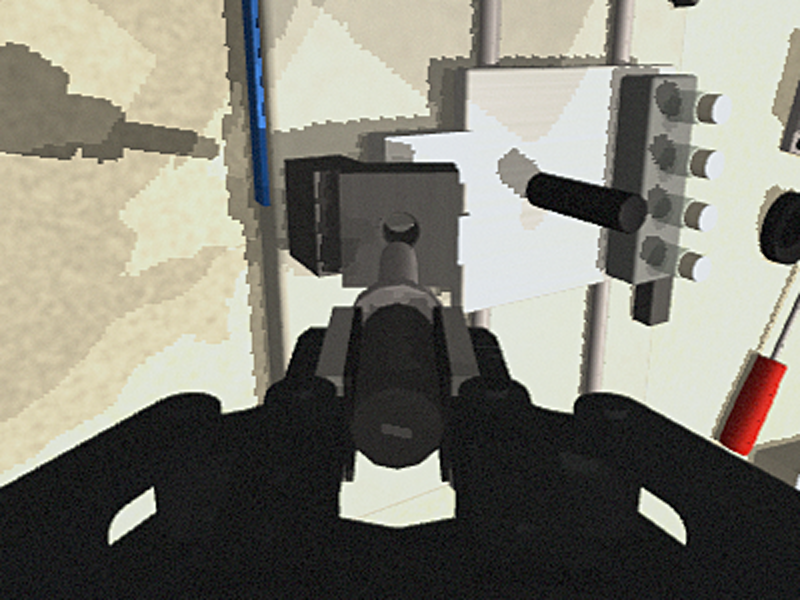

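The pin is out of the bore and held straight. The empty bore is at (400,228) and the carriage hasn't moved. I'll turn the pin upright and carry it high to the bracket.

send_rows(
  moves=[
    [[0,0,0.016,0,0,0,-1],[0,0,0.016,-0.0987,-0.016,0,-1],[0,0,0.016,-0.0987,-0.016,0,-1],[0,0,0.016,-0.0987,-0.016,0,-1],[0,0,0.016,-0.0987,-0.016,0,-1],[0,0,0.01,-0.0987,-0.016,0,-1],[-0.01,0.03,0,0,0,-0.05,-1],[-0.013,0.036,0,0,0,-0.05,-1],[-0.015,0.038,0,0,0,-0.05,-1],[-0.015,0.038,0,0,0,-0.05,-1]],
  ],
)

```text
clock: 7.45
eef_pos: [543.1, 18.3, 282.0]
tcp_rot: [3.141, -0.0, 3.098]
contact_force: [0.2, 0.4, -1.2]
opening: 0.191
grasp_force: 58.8
```

send_rows(
  moves=[
    [[-0.015,0.04,0,0,0,0,-1],[-0.015,0.04,0,0,0,0,-1],[-0.015,0.04,0,0,0,0,-1],[-0.015,0.04,0,0,0,0,-1],[-0.015,0.04,0,0,0,0,-1],[-0.015,0.04,0,0,0,0,-1],[-0.015,0.04,0,0,0,0,-1],[-0.01,0.03,0,0,0,0,-1],[-0.005,0.02,0,0,0,0,-1],[0,0,0,0,0,0,-1]],
  ],
)

```text
clock: 8.45
eef_pos: [423.0, 349.1, 281.9]
tcp_rot: [3.141, -0.0, 3.103]
contact_force: [-0.1, -0.7, -1.6]
opening: 0.195
grasp_force: 58.9
```

Run:
```python
from h import *
f,s=wrist("w6"); print(s["eef_pos"],s["tcp_rot"],s["opening"],s["grasp_force"],s["qpos"])
R=Ro.from_euler('xyz',s["tcp_rot"]).as_matrix();print(R[:,1:])
```

```text
[423.04168636 349.09324619 281.8732448 ] [ 3.14061382e+00 -3.97203978e-04  3.10310891e+00] 0.19519321434598474 58.87373149394989 [ 6.86591676e-01  2.01949748e-01  1.76102597e+00  1.07801873e-03
  1.17826528e+00 -8.46132912e-01]
[[ 3.84746143e-02 -3.59249864e-04]
 [ 9.99259099e-01  9.93389374e-04]
 [ 9.78831916e-04 -9.99999442e-01]]
```

send_rows(
  moves=[
    [[0.001,0.0045,-0.02,0,0,0,-1],[0,0,-0.03,0,0,0,-1],[0,0,-0.03,0,0,0,-1],[0,0,-0.02,0,0,0,-1],[0,0,0,0,0,0,-1],[0,0,0,0,0,0,-1]],
  ],
)

```text
clock: 9.1
eef_pos: [425.6, 350.6, 181.9]
tcp_rot: [-3.141, -0.0, 3.1]
contact_force: [-0.1, 0.1, -0.9]
opening: 0.193
grasp_force: 58.9
```

Run:
```python
from h import *
f1=pickle.load(open("w1.pkl","rb"));print("beaker",ray(f1,(293,103),85))
f,s=wrist("w7"); print(s["eef_pos"],s["tcp_rot"])
p=s["eef_pos"]
# pin model with collar underside 26.5 below tcp
R=[]
for dx in np.arange(-6,6.1,.5):
  for dz in np.arange(-6,6.1,.5):
    b=p+[dx,0,-26.5+dz]; R.append((hullscore(f,cyl(b,(0,0,1),-45,0,6),-1)+hullscore(f,cyl(b,(0,0,1),0,6,13),1),dx,dz))
R=np.array(R);print(R[np.argsort(-abs(R[:,0]))[:4]])
S=np.array([483.9,351,75]);r=-.043;bx=np.array([np.cos(r),np.sin(r),0]);by=np.array([-np.sin(r),np.cos(r),0])
im=f["img"].copy();k=4
w=proj(f,[S+a*bx+b*by for a,b in ((-31,-30),(-31,30),(-31,-8),(-31,8),(6,-8),(6,8))]); print(w)
pp=proj(f,[p-[0,0,26.5],p-[0,0,76.5]]);print(pp)
c=crop(im,220,120,200,150,4)
for q in w: cv2.circle(c,tuple(int(v) for v in ((q-[220,120]+.5)*4-.5)),3,(255,0,0),-1)
for q in pp: cv2.circle(c,tuple(int(v) for v in ((q-[220,120]+.5)*4-.5)),3,(0,255,0),-1)
cv2.imwrite("pics/w7.png",c[:,:,::-1])
```

```text
beaker [305.43326717 332.21315615  85.        ]
[425.57096441 350.63453898 181.89323853] [-3.14126158e+00 -2.51403812e-04  3.09987103e+00]
[[14.4011831   6.          4.        ]
 [14.24032092  5.5         5.        ]
 [14.2190897   5.5         5.5       ]
 [14.21269305  6.          3.5       ]]
[[282.87014603 232.98083139]
 [360.49327679 233.06808995]
 [311.33490712 233.01282951]
 [332.03440853 233.03609846]
 [311.53145275 276.0555898 ]
 [331.45386794 276.07617954]]
[[317.96753086 242.18400374]
 [317.99759583 211.70061726]]
```

View pics/w7.png

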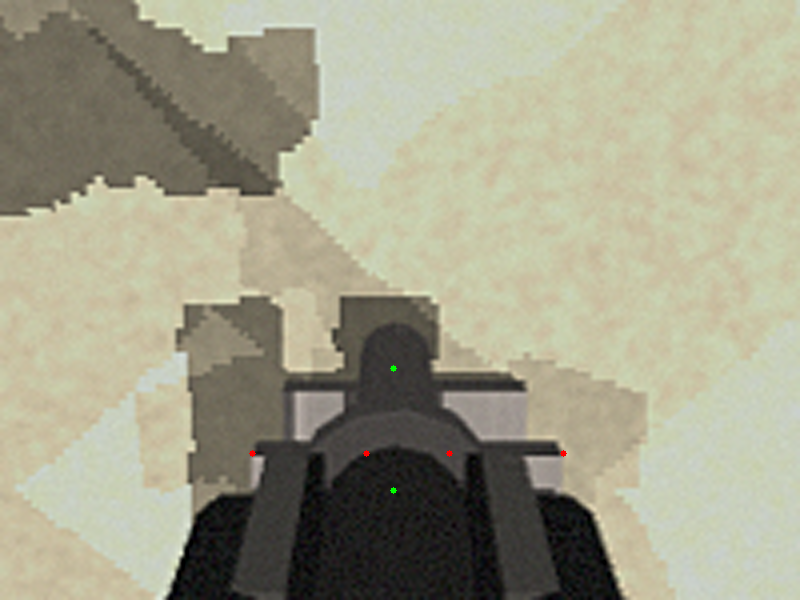

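The image shows the plate's front corners at (252,455) and (564,455), exactly on my predicted dots. The pin hangs upright, about 0.9 mm to +y of the tool centre, and I'll allow for that.

send_rows(
  moves=[
    [[0,0,0,0,0,0,-1],[0,0,0,0,0,0,-1]],
  ],
)

```text
clock: 9.35
eef_pos: [425.8, 351.6, 182.5]
tcp_rot: [3.14, 0.002, 3.101]
contact_force: [-0.3, 1.4, -1.5]
opening: 0.195
grasp_force: 58.9
```

send_rows(
  moves=[
    [[0,0,0,0,0,0,-1],[0,0,0,0,0,0,-1]],
  ],
)

```text
clock: 9.55
eef_pos: [425.4, 351.4, 181.7]
tcp_rot: [3.141, 0.0, 3.101]
contact_force: [0.2, -0.8, -1.8]
opening: 0.195
grasp_force: 58.9
```

send_rows(
  moves=[
    [[0,0,0,0,0,0,-1]],
  ],
)

```text
clock: 9.65
eef_pos: [425.2, 351.4, 181.4]
tcp_rot: [3.141, 0.0, 3.101]
contact_force: [-0.1, 0.6, -1.9]
opening: 0.194
grasp_force: 58.9
```

send_rows(
  moves=[
    [[0,0.0017,-0.02,0,0,0,-1],[0,0,-0.025,0,0,0,-1],[0,0,-0.02,0,0,0,-1],[0,0,-0.0064,0,0,0,-1],[0,0,0,0,0,0,-1],[0,0,0,0,0,0,-1]],
  ],
)

```text
clock: 10.25
eef_pos: [425.7, 353.4, 110.6]
tcp_rot: [3.141, 0.001, 3.101]
contact_force: [-0.8, 0.4, -1.7]
opening: 0.196
grasp_force: 58.9
```

send_rows(
  moves=[
    [[0.005,-0.0002,0,0,0,0,-1],[0.005,-0.0002,0,0,0,0,-1],[0.005,-0.0002,0,0,0,0,-1],[0.005,-0.0002,0,0,0,0,-1],[0.005,-0.0002,0,0,0,0,-1],[0.005,-0.0002,0,0,0,0,-1],[0,0,0,0,0,0,-1]],
  ],
)

```text
clock: 10.95
eef_pos: [456.0, 351.8, 109.9]
tcp_rot: [3.141, 0.0, 3.1]
contact_force: [-0.4, -0.1, -2.1]
opening: 0.195
grasp_force: 58.9
```

send_rows(
  moves=[
    [[0.005,-0.0002,0,0,0,0,-1],[0.005,-0.0002,0,0,0,0,-1],[0.005,-0.0002,0,0,0,0,-1],[0.005,-0.0003,0,0,0,0,-1],[0.005,-0.0002,0,0,0,0,-1],[0,0,0,0,0,0,-1],[0,0,0,0,0,0,-1]],
  ],
)

```text
clock: 11.65
eef_pos: [480.3, 350.6, 109.8]
tcp_rot: [-3.141, -0.0, 3.101]
contact_force: [-0.0, -0.8, -1.0]
opening: 0.192
grasp_force: 58.9
```

send_rows(
  moves=[
    [[0.0015,0,0,0,0,0,-1],[0,0,-0.002,0,0,0,-1],[0,0,-0.002,0,0,0,-1],[0,0,-0.002,0,0,0,-1],[0,0,0,0,0,0,-1],[0,0,0,0,0,0,-1]],
  ],
)

```text
clock: 12.25
eef_pos: [481.6, 350.7, 103.8]
tcp_rot: [-3.141, -0.0, 3.101]
contact_force: [1.4, -0.2, -2.4]
opening: 0.19
grasp_force: 58.9
```

send_rows(
  moves=[
    [[0,0,-0.001,0,0,0,-1],[0,0,0,0,0,0,-1]],
  ],
)

```text
clock: 12.45
eef_pos: [481.7, 350.7, 102.8]
tcp_rot: [-3.142, -0.0, 3.101]
contact_force: [0.1, 0.2, -1.8]
opening: 0.199
grasp_force: 58.9
```

send_rows(
  moves=[
    [[0,0,-0.001,0,0,0,-1],[0,0,0,0,0,0,-1]],
  ],
)

```text
clock: 12.65
eef_pos: [481.7, 350.7, 101.8]
tcp_rot: [-3.142, -0.0, 3.101]
contact_force: [-0.5, -0.4, -1.8]
opening: 0.193
grasp_force: 58.9
```

send_rows(
  moves=[
    [[0,0,-0.001,0,0,0,-1],[0,0,0,0,0,0,-1]],
  ],
)

```text
clock: 12.85
eef_pos: [481.8, 350.7, 101.5]
tcp_rot: [3.142, 0.0, 3.101]
contact_force: [-2.4, -1.1, 5.7]
opening: 0.194
grasp_force: 60.1
```

send_rows(
  moves=[
    [[0,0,-0.0007,0,0,0,-1],[0,0,0,0,0,0,-1]],
  ],
)

```text
clock: 13.05
eef_pos: [481.8, 350.8, 101.5]
tcp_rot: [3.141, 0.0, 3.101]
contact_force: [-3.8, -2.4, 12.7]
opening: 0.192
grasp_force: 60.7
```

It made contact at TCP z 101.5, exactly where the seated collar should be. Releasing.

send_rows(
  moves=[
    [[0,0,0.0005,0,0,0,-1],[0,0,0,0,0,0,-0.5],[0,0,0,0,0,0,-0.4],[0,0,0,0,0,0,-0.2],[0,0,0,0,0,0,0],[0,0,0,0,0,0,0.1],[0,0,0,0,0,0,0.1],[0,0,0,0,0,0,0.1],[0,0,0,0,0,0,0.1],[0,0,0,0,0,0,0.1]],
  ],
  grip_force=20,
)

```text
clock: 14.05
eef_pos: [481.7, 350.7, 100.7]
tcp_rot: [-3.142, -0.0, 3.101]
contact_force: [0.8, 0.7, -0.1]
opening: 0.552
grasp_force: 0.0
```

send_rows(
  moves=[
    [[0,0,0.01,0,0,0,0.1],[0,0,0.02,0,0,0,0.1],[0,0,0.03,0,0,0,0.1],[0,0,0.03,0,0,0,0.1],[0,0,0.03,0,0,0,0.1],[0,0,0.03,0,0,0,0.1],[0,0,0.02,0,0,0,0.1],[0,0,0,0,0,0,0.1]],
  ],
)

```text
clock: 14.85
eef_pos: [483.1, 351.7, 274.8]
tcp_rot: [3.138, 0.005, 3.101]
contact_force: [-0.3, 0.7, -0.0]
opening: 0.551
grasp_force: 0.0
```

Run:
```python
from h import *
f,s=wrist("w8"); print(s["eef_pos"],s["opening"])
R=[]
for x in np.arange(474,490,.5):
  for y in np.arange(344,358,.5):
    b=np.array([x,y,75]); R.append((hullscore(f,cyl(b,(0,0,1),6,48,9),1),hullscore(f,cyl(b,(0,0,1),0,6,13),1),x,y))
R=np.array(R)
for sc in (R[:,0],R[:,1],-R[:,1],R[:,0]+R[:,1]):
    i=np.argsort(-sc)[:2]; print(np.c_[sc[i],R[i,2:]])
# tilt/height check
b0=R[np.argmax(R[:,0]+R[:,1]),2:]
for z in (70,73,75,77,80): print(z,hullscore(f,cyl((*b0,z),(0,0,1),6,48,9),1))
```

```text
[483.0682352  351.66454023 274.77407833] 0.5506866589322549
[[ 39.99517166 481.         351.        ]
 [ 39.91725789 481.5        351.        ]]
[[ 26.10274683 487.5        349.        ]
 [ 26.007087   487.         349.        ]]
[[  6.177876   483.5        350.5       ]
 [  5.84038467 483.5        350.        ]]
[[ 54.81843948 480.5        351.        ]
 [ 54.27618702 480.5        351.5       ]]
70 31.05745760540902
73 37.8541686771605
75 39.21517968554878
77 39.91363190618654
80 39.583871411458965
```

The pin stands in the notch near (481.5,351), within tolerance of the seat. Next is the knob, with the jaws closing along the rails.

send_rows(
  moves=[
    [[0.0088,-0.0323,-0.005,0,0,-0.137,0.1],[0.0088,-0.0323,-0.005,0,0,-0.137,0.1],[0.0088,-0.0323,-0.005,0,0,-0.137,0.1],[0.0088,-0.0323,-0.005,0,0,-0.137,0.1],[0.0088,-0.0323,-0.005,0,0,-0.137,0.1],[0.0088,-0.0323,-0.005,0,0,-0.137,0.1],[0.0088,-0.0323,-0.005,0,0,-0.137,0.1],[0.0088,-0.0323,-0.005,0,0,-0.137,0.1],[0.0088,-0.0323,-0.005,0,0,-0.137,0.1],[0.0088,-0.0323,-0.005,0,0,-0.137,0.1]],
  ],
)

```text
clock: 15.9
eef_pos: [569.0, 26.3, 219.2]
tcp_rot: [-3.139, -0.0, 1.725]
contact_force: [0.1, 0.6, 0.2]
opening: 0.552
grasp_force: 0.0
```

send_rows(
  moves=[
    [[0,0,0,0,0,0,0.1],[0,0,0,0,0,0,0.1]],
  ],
)

```text
clock: 16.1
eef_pos: [568.9, 27.2, 219.4]
tcp_rot: [-3.139, -0.001, 1.731]
contact_force: [-0.3, -0.3, -0.3]
opening: 0.548
grasp_force: 0.0
```

Run:
```python
from h import *
f,s=wrist("w9"); print(s["eef_pos"],s["tcp_rot"],s["qpos"])
K=np.array([(hullscore(f,cyl((x,y,0),(0,0,1),60,116,9),1),x,y) for x in np.arange(560,582,.5) for y in np.arange(18,40,.5)])
print("knob",K[np.argsort(-K[:,0])[:4]])
```

```text
[568.94824311  27.17657067 219.43224209] [-3.13932084e+00 -5.38702607e-04  1.73053440e+00] [ 4.49394035e-02  2.98600300e-01  1.78087652e+00  3.14376182e-04
  1.06443443e+00 -1.14952068e-01]
knob [[ 40.  571.5  30. ]
 [ 40.  571.5  29. ]
 [ 40.  571.5  29.5]
 [ 40.  571.   29. ]]
```

send_rows(
  moves=[
    [[0.002,0.0015,-0.02,0,0,0,0.1],[0,0,-0.03,0,0,0,0.1],[0,0,-0.03,0,0,0,0.1],[0,0,-0.025,0,0,0,0.1],[0,0,-0.016,0,0,0,0.1],[0,0,0,0,0,0,0.1]],
  ],
)

```text
clock: 16.75
eef_pos: [569.7, 30.4, 97.4]
tcp_rot: [-3.137, -0.001, 1.733]
contact_force: [0.1, 0.0, 0.5]
opening: 0.548
grasp_force: 0.0
```

send_rows(
  moves=[
    [[0,0,0,0,0,0,-0.1],[0,0,0,0,0,0,-0.3],[0,0,0,0,0,0,-0.5],[0,0,0,0,0,0,-1],[0,0,0,0,0,0,-1],[0,0,0,0,0,0,-1]],
  ],
  grip_force=30,
)

```text
clock: 17.35
eef_pos: [572.2, 29.4, 100.8]
tcp_rot: [3.14, -0.0, 1.731]
contact_force: [-2.0, 0.9, 6.1]
opening: 0.203
grasp_force: 29.3
```

send_rows(
  moves=[
    [[-0.0089,-0.0014,0,0,0,0,-1],[-0.0089,-0.0015,0,0,0,0,-1],[-0.0089,-0.0014,0,0,0,0,-1],[-0.0089,-0.0015,0,0,0,0,-1],[-0.0089,-0.0014,0,0,0,0,-1],[-0.0089,-0.0014,0,0,0,0,-1],[-0.0089,-0.0015,0,0,0,0,-1],[-0.0089,-0.0014,0,0,0,0,-1],[-0.0089,-0.0014,0,0,0,0,-1],[0,0,0,0,0,0,-1]],
  ],
)

```text
clock: 18.35
eef_pos: [491.0, 15.8, 100.8]
tcp_rot: [3.14, 0.001, 1.731]
contact_force: [-2.0, -1.9, 11.2]
opening: 0.196
grasp_force: 31.8
```

send_rows(
  moves=[
    [[-0.0089,-0.0014,0,0,0,0,-1],[0,0,0,0,0,0,-1],[0,0,0,0,0,0,-1]],
  ],
)

```text
clock: 18.65
eef_pos: [482.4, 14.4, 100.7]
tcp_rot: [3.141, 0.001, 1.731]
contact_force: [-1.8, -2.2, 14.9]
opening: 0.202
grasp_force: 32.1
```

Run:
```python
from h import *
f,s=wrist("w10"); print(s["eef_pos"],s["tcp_rot"],s["opening"])
t=(452,115,44); ptr=np.array([557,129.5,48])+90*np.array([-.987,-.16,0])
print(proj(f,[t,ptr]))
for n in ("top","scene"):
    from rig import grab_frame
    g=grab_frame(n); pickle.dump(g,open(n+"2.pkl","wb")); print(n,proj(g,[t,ptr]))
```

```text
[482.38981328  14.37722713 100.74795029] [3.14064491e+00 7.40244294e-04 1.73097877e+00] 0.20195653513548104
[[290.50071695  32.11250071]
 [321.53422932  35.72791356]]
top [[281.70875439 228.17980272]
 [281.85369854 222.80640835]]
scene [[372.8077504  203.58782542]
 [373.06425579 206.12285107]]
```

Run:
```python
from h import *
f=pickle.load(open("w10.pkl","rb"));g=pickle.load(open("w8.pkl","rb"))
c=proj(g,(482,351,75))[0].astype(int); x0,y0=c[0]-45,max(0,c[1]-70); print(c,x0,y0)
a=crop(f["img"],240,0,120,100,4.5 and 5)[:500]; b=crop(g["img"],x0,y0,90,110,2)
o=np.zeros((500,800,3),np.uint8);o[:500,:600]=np.clip(a*1.2,0,255);o[:b.shape[0],610:610+b.shape[1]]=np.clip(b*1.2,0,255)
cv2.imwrite("pics/m3.png",o[:,:,::-1])
```

```text
[316 172] 271 102
```

View pics/m3.png

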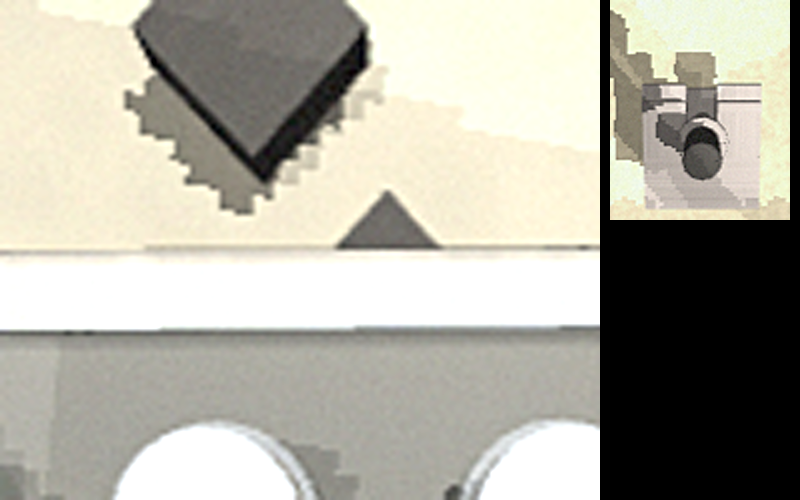

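The mark's top tip is at crop pixel (251,157) and the pointer tip at (387,190). The inset shows the pin seated behind the ridge. Now the remaining travel along the rails.

Run:
```python
from h import *
f=pickle.load(open("w10.pkl","rb")); q=lambda X,Y:((X+.5)/5-.5+240,(Y+.5)/5-.5)
ey=np.array([-np.sin(1.7314),np.cos(1.7314),0])
for z in (30,44):
  t=ray(f,q(251,157),z);L=ray(f,q(135,27),z);R=ray(f,q(370,30),z);b=ray(f,q(265,180),30)
  p=ray(f,q(387,190),48);print(z,t,p,"travel",(t-p)@ey,"width",np.linalg.norm(R-L),"from base tip",(b-p)@ey)
```

```text
30 [450.00874314 118.14223107  30.        ] [466.04202888 113.87832123  48.        ] travel 15.145092748206102 width 25.590266046268457 from base tip 13.640759641637999
44 [451.57171774 115.4598308   44.        ] [466.04202888 113.87832123  48.        ] travel 14.031185914895717 width 23.771892085564225 from base tip 13.640759641637999
```

send_rows(
  moves=[
    [[-0.0046,-0.0008,0,0,0,0,-1],[-0.0046,-0.0007,0,0,0,0,-1],[-0.0046,-0.0007,0,0,0,0,-1],[0,0,0,0,0,0,-1],[0,0,0,0,0,0,-1],[0,0,0,0,0,0,-1]],
  ],
)

```text
clock: 19.4
eef_pos: [469.1, 12.2, 100.7]
tcp_rot: [3.14, 0.001, 1.731]
contact_force: [-1.0, -2.3, 14.0]
opening: 0.197
grasp_force: 32.0
```

send_rows(
  moves=[
    [[0,0,0,0,0,0,-0.5],[0,0,0,0,0,0,-0.3],[0,0,0,0,0,0,-0.1],[0,0,0,0,0,0,0.1],[0,0,0,0,0,0,0.1],[0,0,0.02,0,0,0,0.1],[0,0,0.03,0,0,0,0.1],[0,0,0.03,0,0,0,0.1],[0,0,0.03,0,0,0,0.1],[0,0,0,0,0,0,0.1]],
  ],
)

```text
clock: 20.4
eef_pos: [471.1, 12.8, 213.2]
tcp_rot: [3.135, 0.001, 1.731]
contact_force: [0.8, -0.7, 1.4]
opening: 0.546
grasp_force: 0.0
```

Run:
```python
from h import *
f,s=wrist("w11"); print(s["eef_pos"],s["opening"],s["contact_force"])
g=pickle.load(open("w10.pkl","rb"));ey=np.array([-np.sin(1.7314),np.cos(1.7314),0])
K=np.array([(hullscore(f,cyl((x,y,0),(0,0,1),60,116,9),1),x,y) for x in np.arange(456,482,.5) for y in np.arange(2,24,.5)])
i=K[:,0]>=K[:,0].max()-.3;k=K[i,1:].mean(0);print("knob",k,"moved",(np.r_[k,0]-[571,28.7,0])@ey)
# pointer/mark: dark row profile along shaker y at pointer height
gray=f["img"].mean(2)
def prof(P,z):
    out=[]
    for d in np.arange(-20,20.1,1):
        u=proj(f,P+d*ey)[0]; out.append(gray[int(round(u[1])),int(round(u[0]))])
    return np.array(out).astype(int)
ex=np.array([np.cos(1.7314),np.sin(1.7314),0]);t=np.array([451.6,115.5,44.])
for dx in (2,5,8): print("mark",dx,prof(t+dx*ex,44))
for dx in (-1,-3,-5,-7): 
    b=t+dx*ex;b[2]=48;print("ptr",dx,prof(b,48))
```

```text
[471.13092596  12.77397796 213.21092476] 0.5459576389606842 [ 0.83552164 -0.68239972  1.38570518]
knob [469.33333333  12.72222222] moved 102.91338354459751
mark 2 [172 174 174 176 178 174 175 176 175 175 178 172 177 179 151 160 103  26
  26  81  85  73  38  29  92 100  99  99  97  94 164 176 178 179 173 176
 174 177 171 175 175]
mark 5 [179 177 178 180 176 179 176 178 181 151 145 181 117  69  19  57  81  83
  79  81  77  76  79  81  77  19  49  92 108 102  96  97  91 168 181 175
 173 171 174 171 176]
mark 8 [180 177 180 175 178 177 179 155 154 157 108  36  39  80  77  81  80  80
  84  77  82  82  81  80  80  78  85  80  61  16  92  95 167 185 178 174
 172 174 175 175 175]
ptr -1 [175 172 173 176 174 171 177 174 172 176 175 175 176 175 176 177 161 151
 157  12  20  94 105 105  97  97  92  89 166 183 171 174 175 172 175 176
 175 174 173 177 177]
ptr -3 [174 172 174 172 170 178 177 174 174 173 173 177 177 175 174 174 175 174
 180  85  90  98  97  98  98 186 179 177 172 178 173 169 171 173 174 174
 175 174 174 175 175]
ptr -5 [175 171 177 175 174 174 172 172 175 176 176 178 174 175 173 172 172 177
 181  87  98 172 185 185 182 173 175 171 173 173 176 168 172 174 173 170
 175 173 177 175 174]
ptr -7 [173 174 175 171 174 175 176 174 176 177 175 178 177 175 175 175 182 150
  93  76  79  68 124 171 182 171 173 170 171 172 172 172 172 173 174 173
 175 172 173 174 175]
```

The pointer (about -0.4 mm) and the mark tip (about +0.2 mm) line up along the rails, the gripper is clear and the pin is parked. Handing in.

```bash
python3 -c "
from rig import sign_off
print(sign_off())"
```

```text
the job is handed in; nothing more can be done
None
```

I handed the job in, with no verdict shown: the pin stands parked in the wide ridged notch about 2.4 mm in front of the seat, the pointer is within about 1 mm of the pointed mark, and the gripper is open and clear.

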